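# Load the filter carrier and hold its guide rod in both bushings

## Robot

A 7-joint arm with a two-finger parallel gripper is mounted at the origin on the work surface. World frame = base frame: x ahead of the robot, y to its left, z up, the work surface at z = 0. Lengths are in m, angles in rad, forces in N, time in s.
With the tool pointing down it reaches from about 0.425 to 0.925 m from the base axis. Payload 6.8 kg.
Tool frame: the origin (TCP) lies at the very end of the fingers, on their centre line; the grasp point (between the pads) lies 19 mm behind it; z points along the fingers, y is the line along which they close (so a half turn about z gives the same grasp; the last joint's range is limited). The gripper opens to 85 mm and grips with 20 to 120 N. Pads are 22 mm wide; open, the fingers measure 114 mm over their backs; the gripper's body (76 mm by 85 mm) begins 54 mm behind the grasp point. The pads swing forward as they close: fully open they stand 13 mm farther back than shut.
Start: joints at [1.114, 0.477, 0.022, 1.555, -0.011, 1.109, -0.083], TCP at [0.231, -0.634, 0.231] pointing down, gripper open.
Joint ranges: [-2.96, 2.96], [-0.34, 2.1], [-1.41, 1.46], [0.24, 2.44], [-1.37, 4.51], [0.17, 1.92], [-2.96, 2.96]. Speed limits (rad/s): [2.39, 2.39, 3.14, 3.14, 3.14, 3.14, 3.14].

## Interface

Orientations are given as a unit quaternion [w, x, y, z].
In Python, from station import bot gives the robot as it stands. The module is installed in compiled form; this text tells all that it offers.
- The arm moves only by the shell command python3 -m jog 'ROWS' [OPENING] [FORCE]. ROWS is JSON, a list of rows, each a list of 4 numbers: the shift along the tool's x, y, z in cm, then the turn about the tool's z in rad. In form: [[x, y, z, spin], ...]. A call has 1 to 20 rows; each row is the pose to reach, as a shift and turn from the pose commanded when the call began, along the tool's axes at that moment; what a row does not reach only later rows make up. A row lasts 1/12 s, in which the tool goes at most 41.7 mm and 7.16 degrees, less where a joint would pass 70% of its speed; a pose out of reach is approached as far as the arm can. A call with a gripper value outside its range is refused whole. OPENING is the closure, from -1 (fully open) to 1 (shut), set as the call begins (- or left out, the last holds). The fingers move at their own pace and stop on an object; FORCE is the grip in N (left out, the last holds). Time passes only in rows, so rows that repeat a pose let the fingers close. It gives the time, the measured TCP pose, the force, the opening and the grip force at its end, in the units of the state.
- bot.get_obs(): the state, without advancing time (a new reading comes with each control period).
- bot.read_camera(name): name is "scene" or "top" or "wrist"; returns a dict with "pixels" (480x640x3 uint8, red, green, blue), "depth" (480x640 float32, m along the optical axis (not along the pixel's ray), 0 where there is no reading), "fovy" (degrees; the focal length in pixels is half the picture's height over the tangent of half this angle, whatever the lens; pixels are square), "cx", "cy" (the principal point, pixels), "distortion" ([k1, k2, p1, p2, k3] as OpenCV has them; the pictures are not rectified), "pose" (4x4, takes a point from camera to world coordinates). Camera axes: x right, y down, z forward; pixel columns grow to the right and rows downward; lengths in m; the calibration is good to about 2 mm. A picture is of the moment at which its call begins.
- bot.hand_in(): hands the job in; it is judged then, once.
The state is a dict: "t": time; "q": joint angles; "joint_vel": joint speeds; "joint_torque": joint torques, N m; "eef_pos": TCP position; "tool_rot": TCP orientation; "contact_force": force on the tool from outside, world axes, zero at the start; "torque": the same for the moment, N m; "gripper_width": opening from 0.0 (shut) to 1.0 (fully open); "grasp_force": force on a finger pad.
Only numpy, scipy, OpenCV 4.12 (cv2) and the standard library are available. Lean on these libraries where they do the work, as an engineer would, in place of code of your own. Each camera call takes 0.05 s, during which the arm holds its last target. There are 200 camera calls.

## Task

Stand one spare filter capsule upright and fully down in each empty pocket of the carrier, leaving the capsules already fitted where they are. Then take from the rack the plain guide rod that is long enough for both bushings (not the collared or the short one), thread it from above down through the upper and then the lower bushing, and finish while still holding it there upright and still, its tip about halfway between the lower bushing and the base plate, so that a colleague can tighten it. Leave the other rods and everything else on the bench alone.

Things in the scene. Friction and masses are not known exactly. Their poses are not given: they have to be found in the camera images.
- carrier: Aluminium carrier fixed to the bench; origin under its base plate, z up, y along its row of pockets. Plate 100 mm wide, y -165 to 205 mm, 10 mm thick. On it a block 60 mm wide, top at z 40 mm, pockets at y -125, -65, -5, 55 mm; at y 135 mm two brass bushings, one exactly above the other, bores vertical, on short arms from a column at y 174 to 190 mm, top at z 120 mm.
- pocket_1 (a point): Centre of the floor of pocket 1 (square cell 34 mm wide, 25 mm deep; its floor is 15 mm above the bench, its mouth 40 mm). Two of the four pockets hold a capsule, which ones varies; the other two are empty.
- pocket_2 (a point): Centre of the floor of pocket 2 (square cell 34 mm wide, 25 mm deep; its floor is 15 mm above the bench, its mouth 40 mm). Two of the four pockets hold a capsule, which ones varies; the other two are empty.
- pocket_3 (a point): Centre of the floor of pocket 3 (square cell 34 mm wide, 25 mm deep; its floor is 15 mm above the bench, its mouth 40 mm). Two of the four pockets hold a capsule, which ones varies; the other two are empty.
- pocket_4 (a point): Centre of the floor of pocket 4 (square cell 34 mm wide, 25 mm deep; its floor is 15 mm above the bench, its mouth 40 mm). Two of the four pockets hold a capsule, which ones varies; the other two are empty.
- upper_bushing (a point): Centre of the mouth (top rim) of the upper bushing, 118 mm above the bench: bore 14 mm, 16 mm high, the last 5 mm flaring to about 20 mm at the rim; outside 30 mm across the rim.
- lower_bushing (a point): Centre of the mouth of the lower bushing, 66 mm above the bench; same shape, its underside is 50 mm above the bench, 40 mm above the base plate (whose top is at 10 mm).
- fitted_1: White plastic filter capsule, an upright cylinder 28 mm across and 62 mm high with a 3 mm chamfer at the foot and a 10 mm wide nozzle on top (72 mm in all), 30 to 65 g; origin at the centre of its underside. Already seated in one of the pockets.
- fitted_2: White plastic filter capsule, an upright cylinder 28 mm across and 62 mm high with a 3 mm chamfer at the foot and a 10 mm wide nozzle on top (72 mm in all), 30 to 65 g; origin at the centre of its underside. Already seated in one of the pockets.
- spare_1: White plastic filter capsule, an upright cylinder 28 mm across and 62 mm high with a 3 mm chamfer at the foot and a 10 mm wide nozzle on top (72 mm in all), 30 to 65 g; origin at the centre of its underside. A spare, standing on the bench between the carrier and the rod rack.
- spare_2: White plastic filter capsule, an upright cylinder 28 mm across and 62 mm high with a 3 mm chamfer at the foot and a 10 mm wide nozzle on top (72 mm in all), 30 to 65 g; origin at the centre of its underside. A spare, standing on the bench between the carrier and the rod rack.
- rod_rack: Aluminium block 55 x 175 x 50 mm fixed to the bench, with three rods standing in a row of 14 mm square holes 55 mm apart along its y axis, 42 mm deep; origin under its middle. Which rod stands in which hole varies.
- guide_rod: The guide rod: plain steel shaft 12 mm thick and 150 mm long with a chamfered tip, and a plastic head 16 mm across and 25 mm high on top (175 mm in all), 100 to 210 g. Origin at the centre of the tip (lower end), z along the rod to the head. Stands in the rack, tip 8 mm above the bench.
- collared_rod: Not wanted: same length and head, but a fixed collar 24 mm across around the shaft 70 to 84 mm above the tip. Origin at the tip.
- short_rod: Not wanted: same thickness and head, but the shaft is only 85 mm long. Origin at the tip.
- screwdriver: Bystander, loose on the bench: screwdriver with a blue handle, 140 mm long, handle 22 mm thick; origin at the underside.
- end_cap: Bystander, loose on the bench: steel disc, 40 mm across, 14 mm high; origin at the underside.
- tin: Bystander, loose on the bench: low steel tin, 48 mm across, 28 mm high, standing among the spares; origin at the underside.
- adapter: Bystander: grey power supply screwed to the bench, 85 x 45 x 30 mm; origin at the underside.
- sensor_box: Bystander: blue sensor box screwed to the bench, 70 x 110 mm, 60 mm high with its brass port; origin at the underside.
Things that resemble listed ones, but are neither listed nor needed, are in the scene too. What is shaped like the guide_rod but black or green is not meant. Leave any orange look-alike of the fitted_1 alone.

How it is judged:
On the way, in this order (a step that is already met when the one before it is completed fails the run):
1. all four pockets hold an upright capsule fully down (distance between any of fitted_1, fitted_2, spare_1, spare_2 and pocket_1 below 0.007 m and distance between any of fitted_1, fitted_2, spare_1, spare_2 and pocket_2 below 0.007 m and distance between any of fitted_1, fitted_2, spare_1, spare_2 and pocket_3 below 0.007 m and distance between any of fitted_1, fitted_2, spare_1, spare_2 and pocket_4 below 0.007 m and angle between each of fitted_1, fitted_2, spare_1, spare_2's own z axis and vertical below 0.15 rad), for 0.2 s.
2. the tip of the guide rod is through the upper bushing and not yet in the lower one (horizontal distance between guide_rod and upper_bushing below 0.006 m and z of guide_rod in the frame of carrier between 0.062 and 0.102 m).
3. the guide rod, held in the fingers, spans both bushings (horizontal distance between guide_rod and lower_bushing below 0.005 m and z of guide_rod in the frame of carrier between 0.014 and 0.046 m and angle between the z axis of guide_rod and the z axis of carrier, either way round below 0.06 rad and contact force between the fingers and guide_rod above 1 N), for 0.2 s.
At the end, for the whole second after the job is handed in: Each pocket holds an upright capsule (tilt < 0.15 rad, underside within 7 mm of the floor centre); the guide rod is upright (< 0.06 rad) through both bushings, tip within 5 mm of their axis and 4 to 36 mm below the lower one, gripped by the fingers (> 1 N); all still (< 30 mm/s) (all of step 1 and all of step 3 and linear speed of each of fitted_1, fitted_2, spare_1, spare_2, guide_rod below 0.03 m/s); the arm keeps its last pose, push and grip.
It fails at once if a capsule that was already fitted is pulled out or shifted (distance of any of fitted_1, fitted_2 from where it was at the start of the episode above 0.012 m).
It fails at once if a rod that is not wanted is lifted or knocked (distance of any of collared_rod, short_rod from where it was at the start of the episode above 0.02 m).
It fails at once if a bystander is pushed away or knocked over (distance of any of screwdriver, end_cap, tin from where it was at the start of the episode above 0.03 m).
It also fails if it takes over 72 s, if anything falls off the work surface, if the arm or the gripper's body presses on something with over 40 N, if the wrist force passes 120 N, or if a joint passes its speed limit or range.

## Working session

There is one attempt and no reset: what is moved stays moved. The work goes in short steps, Python scripts to look and compute and a shell command to move; the robot and the scene stay as the last step left them, time stands still between calls to the robot, and variables do not carry over. Pictures are saved under pics/ and viewed, at most 10 in all, crops included, and the job is handed in when it is done.

```bash
mkdir -p pics
cat > h.py <<'E'
import numpy as np, cv2, pickle
from station import bot
def grab(n,save=None):
    c=bot.read_camera(n)
    if save: pickle.dump(c,open(f'{save}.pkl','wb')); cv2.imwrite(f'pics/{save}.png',c['pixels'][:,:,::-1])
    return c
def load(s): return pickle.load(open(f'{s}.pkl','rb'))
def K(c):
    f=240/np.tan(np.radians(c['fovy'])/2); return np.array([[f,0,c['cx']],[0,f,c['cy']],[0,0,1]])
def ray(c,uv):
    p=cv2.undistortPoints(np.array([[uv]],float),K(c),np.array(c['distortion'],float))[0,0]
    return np.array([p[0],p[1],1.])
def depthpt(c,uv,r=1):
    u,v=map(int,np.round(uv)); d=c['depth'][v-r:v+r+1,u-r:u+r+1]; d=np.median(d[d>0]) if (d>0).any() else np.nan
    return (np.array(c['pose'])@np.r_[ray(c,uv)*d,1])[:3]
def atz(c,uv,z):
    T=np.array(c['pose']); d=T[:3,:3]@ray(c,uv); o=T[:3,3]; return o+d*(z-o[2])/d[2]
def tri(c1,u1,c2,u2):
    A=np.zeros((3,3));b=np.zeros(3)
    for c,u in((c1,u1),(c2,u2)):
        T=np.array(c['pose']); d=T[:3,:3]@ray(c,u); d/=np.linalg.norm(d); M=np.eye(3)-np.outer(d,d); A+=M; b+=M@T[:3,3]
    return np.linalg.solve(A,b)
def proj(c,P):
    T=np.linalg.inv(np.array(c['pose'])); q,_=cv2.projectPoints(np.array([P],float),cv2.Rodrigues(T[:3,:3])[0],T[:3,3],K(c),np.array(c['distortion'],float)); return q[0,0]
E
python3 - <<'E'
from h import *
for n in('scene','top'):
    c=grab(n,n+'0'); print(n,c['fovy'],np.round(c['pose'],3).tolist(),c['distortion'])
o=bot.get_obs();print({k:np.round(v,3).tolist() for k,v in o.items()})
E
```

```text
scene 43.423900013004754 [[0.295, 0.509, -0.809, 1.444], [0.956, -0.162, 0.246, -0.317], [-0.006, -0.845, -0.534, 0.685], [0.0, 0.0, 0.0, 1.0]] [-0.1657652  0.         0.         0.         0.       ]
top 57.94691285339716 [[0.021, -0.998, 0.058, 0.508], [-1.0, -0.021, 0.009, -0.046], [-0.008, -0.058, -0.998, 0.932], [0.0, 0.0, 0.0, 1.0]] [0.03148745 0.         0.         0.         0.        ]
{'t': 0.1, 'q': [1.114, 0.478, 0.022, 1.556, -0.012, 1.109, -0.083], 'joint_vel': [0.001, -0.002, -0.001, -0.003, 0.0, 0.001, -0.001], 'joint_torque': [0.005, -59.776, 1.613, -28.196, 0.013, 0.005, -0.0], 'eef_pos': [0.231, -0.634, 0.23], 'tool_rot': [-0.001, 0.985, 0.174, -0.0], 'contact_force': [0.322, 0.207, -0.334], 'torque': [-0.006, 0.016, -0.013], 'grasp_force': 0.0, 'gripper_width': 1.001}
```

View pics/top0.png

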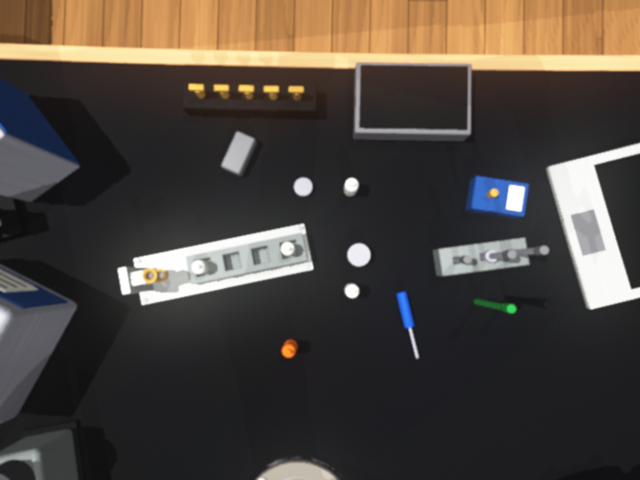

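View pics/scene0.png

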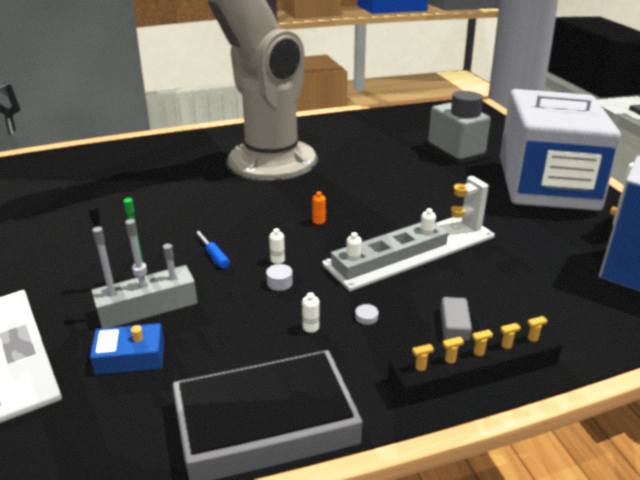

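Top view: carrier from (130,280) to (305,250), pockets filled at (289,248) and (198,268), empty at (261,255) and (232,261). The spares are at (351,186) and (351,291), with the tin at (358,254) and an orange look-alike at (289,349).
Scene view: the rods in the rack are at (98,232) plain and long, (135,225) collared and (169,247) short. The rods behind them, black (95,215) and green (129,208), are look-alikes.

Run:
```python
from h import *
t=cv2.imread('pics/top0.png');s=cv2.imread('pics/scene0.png')
def cr(im,x,y,w,h,k): return cv2.resize(im[y:y+h,x:x+w],None,fx=k,fy=k,interpolation=cv2.INTER_CUBIC)
a=cr(s,80,190,130,150,3)   #390x450
b=cr(t,425,225,135,50,3)  #405x150
d=cr(t,110,220,205,85,2)  #410x170
e=cr(s,255,170,135,100,3)[:,:405]
m=np.zeros((600,800,3),np.uint8); m[:450,:390]=a; m[:150,390:795]=b; m[150:320,390:800]=d
m[320:600,390:795]=cr(s,255,225,135,93,3)[:280]if 0 else cv2.resize(s[215:345,255:443],(405,280),interpolation=cv2.INTER_CUBIC)
cv2.imwrite('pics/m1.png',m)
```

```text
(no output)
```

View pics/m1.png

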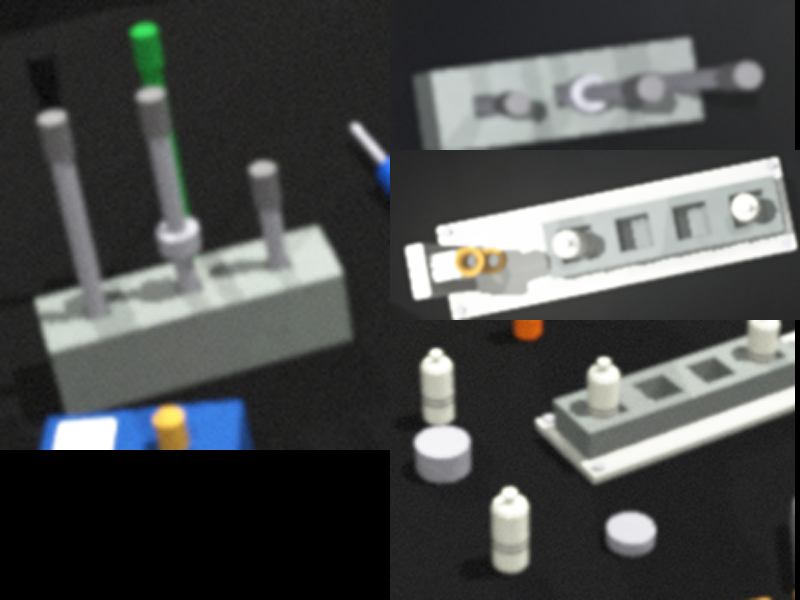

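The enlarged crop confirms the guide rod: no collar, long, grey head, scene (98,229) = top (544,250). The collared rod is in the middle and the short one is at the other end. Upper bushing is at top (150,275). Now measuring.

Run:
```python
from h import *
t=load('top0');s=load('scene0')
P=lambda *a:print(*[np.round(x,4) if not isinstance(x,str) else x for x in a])
for n,a,b,z in(('rodhead',(97.7,229.3),(544,250),.183),('collar head',(130.3,222),(512,254.7),.183),('short head',(168,245.5),(467,260),.118),('spareA',(310.7,295.3),(351,185),.072),('spareB',(276.4,232),(351,291),.072),('fit1',(354.5,233),(287,248.5),.087)):
    P(n,'tri',tri(s,a,t,b),'top@z',atz(t,b,z),'scene@z',atz(s,a,z),'depth',depthpt(t,b),depthpt(s,a))
for n,b,z in(('ubush',(150,275.5),.118),('fitL',(199,266.5),.087),('cell2',(261,255),.04),('cell3',(232,261),.04)): P(n,atz(t,b,z),depthpt(t,b))
# cloud
def cloud(c):
    f=K(c);v,u=np.mgrid[:480,:640];p=cv2.undistortPoints(np.stack([u,v],-1).reshape(-1,1,2).astype(float),f,np.array(c['distortion'],float))[:,0]
    d=c['depth'].reshape(-1);X=np.c_[p*d[:,None],d,np.ones(len(d))]@np.array(c['pose']).T
    X=X[:,:3];X[d<=0]=np.nan;return X.reshape(480,640,3)
for nm,c in(('top',t),('scene',s)):
    C=cloud(c);np.save(nm+'_cloud.npy',C)
    for n,z0,z1,bx in(('block',.033,.047,(.35,.6,-.1,.35)),('plate',.005,.016,(.35,.6,-.1,.45)),('rack',.044,.056,(.35,.65,-.6,-.2)),('bushU',.112,.124,(.35,.6,.2,.45)),('bushL',.06,.07,(.35,.6,.2,.45))):
        m=(C[...,2]>z0)&(C[...,2]<z1)&(C[...,0]>bx[0])&(C[...,0]<bx[1])&(C[...,1]>bx[2])&(C[...,1]<bx[3])
        q=C[m]
        if len(q)>5: r=cv2.minAreaRect(q[:,:2].astype(np.float32)*1000); P(nm,n,len(q),np.median(q[:,2]),str(r))
```

```text
rodhead tri [ 0.5522 -0.4192  0.1819] top@z [ 0.5521 -0.4188  0.183 ] scene@z [ 0.5541 -0.4189  0.183 ] depth [ 0.5521 -0.4189  0.1829] [ 0.555  -0.4188  0.1835]
collar head tri [ 0.543  -0.3656  0.1808] top@z [ 0.5429 -0.3649  0.183 ] scene@z [ 0.5472 -0.3651  0.183 ] depth [ 0.5429 -0.365   0.1828] [ 0.5479 -0.3651  0.1834]
short head tri [ 0.5342 -0.3099  0.1176] top@z [ 0.5342 -0.3097  0.118 ] scene@z [ 0.5349 -0.3099  0.118 ] depth [ 0.5342 -0.3096  0.1184] [ 0.5352 -0.3099  0.1182]
spareA tri [ 0.6815 -0.0941  0.0678] top@z [ 0.6808 -0.0935  0.072 ] scene@z [ 0.6866 -0.0961  0.072 ] depth [ 0.681  -0.0935  0.0712] [ 0.6868 -0.0962  0.0721]
spareB tri [ 0.4689 -0.0989  0.0667] top@z [ 0.4696 -0.0972  0.072 ] scene@z [ 0.4768 -0.1022  0.072 ] depth [ 0.4696 -0.0972  0.072 ] [ 0.4723 -0.1012  0.0692]
fit1 tri [0.5502 0.0303 0.0883] top@z [0.5502 0.0301 0.087 ] scene@z [0.5484 0.0314 0.087 ] depth [0.5501 0.03   0.0876] [0.5484 0.0314 0.087 ]
ubush [0.4928 0.282  0.118 ] [0.4917 0.3051 0.0607]
fitL [0.5115 0.2004 0.087 ] [0.5115 0.2011 0.0845]
cell2 [0.538  0.0875 0.04  ] [0.5388 0
[... 607 characters left out ...]
000732421875), (50.917972564697266, 136.3690185546875), 7.4145588874816895)
scene block 2063 0.0395 ((513.2083740234375, 111.74913787841797), (412.4782409667969, 227.6110382080078), 66.562744140625)
scene plate 2408 0.0101 ((511.2939147949219, 128.82235717773438), (452.50628662109375, 244.23147583007812), 72.93335723876953)
scene rack 1888 0.0501 ((514.1522216796875, -371.11187744140625), (124.21611785888672, 174.5684814453125), 9.48907470703125)
scene bushU 243 0.1168 ((488.8140869140625, 302.6818542480469), (53.431968688964844, 69.86917877197266), 13.112371444702148)
scene bushL 235 0.0645 ((506.452880859375, 266.6971435546875), (54.586334228515625, 134.86529541015625), 21.981754302978516)
```

```bash
cat >> h.py <<'E'
from scipy.spatial.transform import Rotation as R
def go(x,y,z,ang=None):
    "print tool-axis shift in cm and spin to the target; ang = world angle (deg) of tool y, mod 180"
    o=bot.get_obs(); q=o['tool_rot']; M=R.from_quat([q[1],q[2],q[3],q[0]]).as_matrix(); d=M.T@(np.array([x,y,z])-o['eef_pos'])*100
    a=np.degrees(np.arctan2(M[1,1],M[0,1])); sp=0 if ang is None else -np.radians((ang-a+90)%180-90)
    print('shift',d.round(2),'spin',round(sp,3),'rows',int(np.ceil(max(np.linalg.norm(d)/4.17,abs(sp)/.125)))+2,'yaw',a.round(1),'tilt',np.round(M[:,2],4),'t',round(float(o['t']),2),'q7',round(float(o['q'][6]),2))
E
python3 - <<'E'
from h import *
s=load('scene0');t=load('top0')
print('black',atz(s,(94,213),.183),'green',atz(s,(128.5,200),.183),atz(t,(510,309),.183),depthpt(t,(510,309)),depthpt(s,(94,216)))
C=np.load('scene_cloud.npy'); print(C[205:226:4,94].round(3))
go(.47,-.098,.2,12.8)
E
```

```text
black [ 0.49600051 -0.42564544  0.183     ] green [ 0.46772764 -0.36527259  0.183     ] [ 0.45039632 -0.36104896  0.183     ] [ 0.44979655 -0.36430626  0.17524199] [ 0.46723227 -0.43009031  0.16181909]
[[ 0.108 -0.466 -0.001]
 [ 0.466 -0.428  0.175]
 [ 0.469 -0.429  0.168]
 [ 0.469 -0.43   0.161]
 [ 0.466 -0.432  0.151]
 [ 0.462 -0.434  0.141]]
shift [ 40.82 -42.17   3.11] spin -1.445 rows 17 yaw -70.0 tilt [-7.0e-04  1.5e-03 -1.0e+00] t 0.1 q7 -0.08
```

```bash
python3 -m jog '[[40.8,-42.2,1,-1.445],[40.8,-42.2,1,-1.445],[40.8,-42.2,1,-1.445],[40.8,-42.2,1,-1.445],[40.8,-42.2,1,-1.445],[40.8,-42.2,1,-1.445],[40.8,-42.2,1,-1.445],[40.8,-42.2,1,-1.445],[40.8,-42.2,1,-1.445],[40.8,-42.2,1,-1.445],[40.8,-42.2,1,-1.445],[40.8,-42.2,1,-1.445],[40.8,-42.2,1,-1.445],[40.8,-42.2,1,-1.445],[40.8,-42.2,1,-1.445],[40.8,-42.2,1,-1.445],[40.8,-42.2,1,-1.445],[40.8,-42.2,1,-1.445],[40.8,-42.2,1,-1.445],[40.8,-42.2,1,-1.445]]' -0.18 40
python3 - <<'E'
from h import *
o=bot.get_obs();print(o['q'].round(2) if hasattr(o['q'],'round') else o['q'])
go(.4695,-.098,.09,12.8)
c=grab('wrist','w1');print(np.round(c['pose'],3).tolist(),c['fovy'])
for n,P in(('B',(.4695,-.098,.072)),('A',(.683,-.094,.072)),('u',(.4928,.282,.118))):print(n,proj(c,P))
E
```

```text
t: 1.77
eef_pos: [0.4694, -0.0998, 0.2212]
tool_rot: [-0.0, 0.625, 0.781, -0.0]
contact_force: [-0.3, -0.5, 0.7]
gripper_width: 0.59
grasp_force: 0.0
[ 0.56  0.21 -0.54  1.99  0.13  0.98  0.17]
shift [ 0.18  0.05 13.12] spin -0.003 rows 6 yaw 12.6 tilt [-4.e-04 -4.e-04 -1.e+00] t 1.77 q7 0.17
[[0.976, 0.21, 0.062, 0.454], [0.219, -0.935, -0.279, -0.028], [-0.001, 0.285, -0.958, 0.364], [0.0, 0.0, 0.0, 1.0]] 61.1505192183369
B [320.96348771 218.97393549]
A [589.94185457 272.88915843]
u [ 561.10766738 -558.7212232 ]
```

View pics/w1.png

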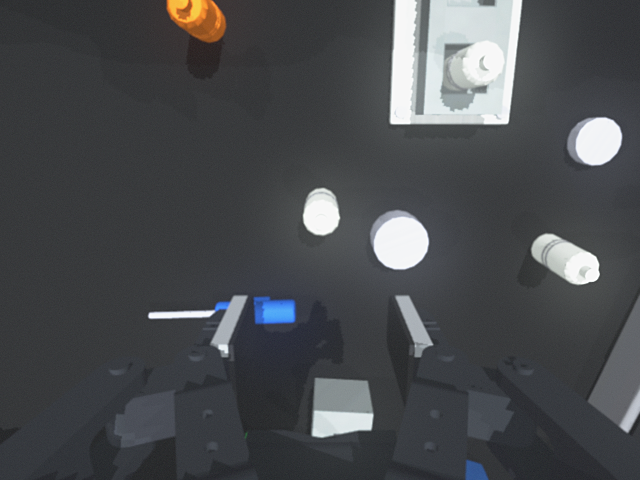

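Wrist view: spare B's nozzle is at (321,221) and A's at (590,274), both within 2–3 px of the prediction. The tin is at (399,240), clear of the right finger's span. Descending on B and gripping.

```bash
python3 -m jog '[[0.2,0.1,10,0],[0.2,0.1,10,0],[0.2,0.1,10,0],[0.2,0.1,14,0],[0.2,0.1,17,0],[0.2,0.1,19.3,0],[0.2,0.1,19.3,0],[0.2,0.1,19.3,0]]' -0.18 40
python3 -m jog '[[0,0,0,0],[0,0,0,0],[0,0,0,0],[0,0,0,0],[0,0,0,0],[0,0,0,0]]' 1 40
python3 -m jog '[[0,0,-4,0],[0,0,-8,0],[0,0,-8,0],[0,0,-8,0]]'
python3 - <<'E'
from h import *
c=grab('wrist','w2'); o=bot.get_obs(); go(.5369,.0886,.1,12.8); print(o['gripper_width'])
E
```

```text
t: 2.48
eef_pos: [0.4697, -0.0964, 0.0278]
tool_rot: [-0.001, 0.624, 0.781, -0.001]
contact_force: [0.1, 0.0, 0.6]
gripper_width: 0.589
grasp_force: 0.0
t: 2.98
eef_pos: [0.4718, -0.0966, 0.03]
tool_rot: [0.002, 0.624, 0.781, 0.001]
contact_force: [-0.9, -0.1, 8.6]
gripper_width: 0.314
grasp_force: 39.5
t: 3.32
eef_pos: [0.4725, -0.0967, 0.1112]
tool_rot: [0.003, 0.624, 0.781, 0.001]
contact_force: [-0.2, -0.0, -1.5]
gripper_width: 0.313
grasp_force: 39.8
shift [16.62 10.51  0.96] spin -0.001 rows 7 yaw 12.7 tilt [ 0.0028 -0.0012 -1.    ] t 3.37 q7 0.04
0.3156342104434275
```

View pics/w2.png

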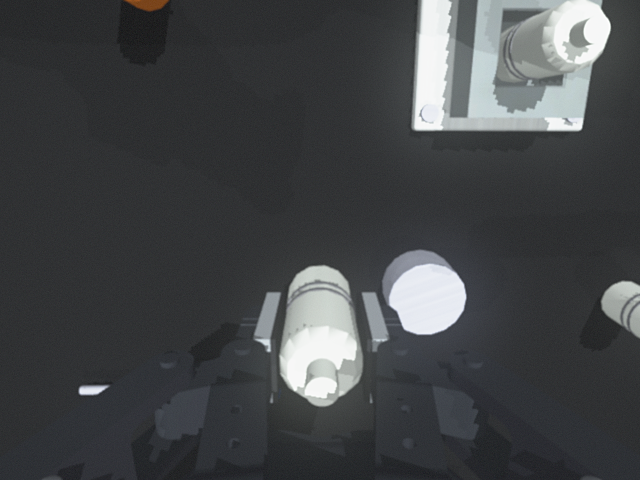

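```bash
python3 -m jog '[[0,0,-4,0],[4,2,-4.5,0],[16.6,10.5,-4.5,0],[16.6,10.5,-4.5,0],[16.6,10.5,-4.5,0],[16.6,10.5,-4.5,0],[16.6,10.5,-4.5,0],[16.6,10.5,-4.5,0],[16.6,10.5,-4.5,0]]'
python3 - <<'E'
from h import *
c2=load('w2'); a=atz(c2,(321,386),.1554); print('nozzle',a.round(4),depthpt(c2,(321,386)).round(4))
go(.5369,.0886,.045,12.8)
c=grab('wrist','w3')
for n,P in(('p3',(.5236,.1471,.04)),('p2',(.5369,.0886,.04)),('u',(.4928,.282,.118)),('fitL',(.5115,.2004,.087))):print(n,proj(c,P))
E
```

```text
t: 4.12
eef_pos: [0.5351, 0.088, 0.152]
tool_rot: [-0.001, 0.624, 0.781, -0.001]
contact_force: [-0.4, -1.2, -1.1]
gripper_width: 0.316
grasp_force: 39.8
nozzle [ 0.4728 -0.0962  0.1554] [ 0.4732 -0.0979  0.1531]
shift [ 0.02  0.22 10.7 ] spin -0.0 rows 5 yaw 12.8 tilt [-0.0026 -0.0012 -1.    ] t 4.12 q7 -0.31
p3 [323.7041371  140.44945955]
p2 [323.51803631 234.8659851 ]
u [ 324.81820025 -257.82133231]
fitL [324.31079014  25.29397428]
```

View pics/w3.png

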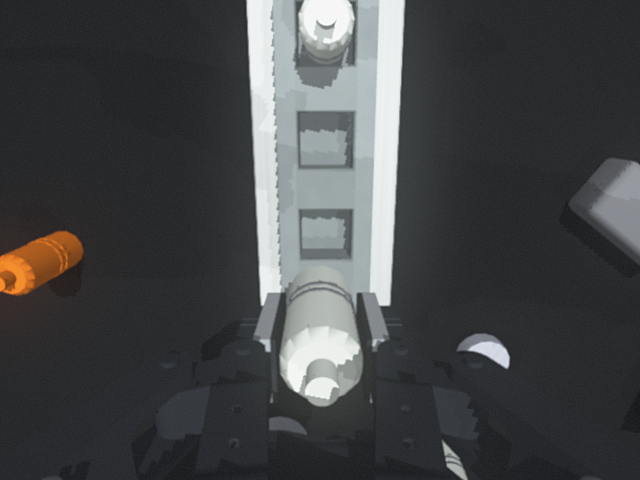

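Wrist view: pocket 3's mouth is centred at (326,140) and pocket 2's at (326,234). That is about 2 px (1.2 mm) right of prediction, so I correct by +1.2 mm along the carrier's x. The capsule is held straight.

```bash
python3 -m jog '[[0,0.3,4,0],[0,0.3,7,0],[0,0.3,8,0],[0,0.3,9,0],[0,0.3,10,0],[0,0.3,10.7,0],[0,0.3,10.8,0],[0,0.3,10.8,0]]'
python3 -m jog '[[0,0,0,0],[0,0,0,0],[0,0,0,0],[0,0,0,0]]' -0.18
python3 -m jog '[[0,0,-4,0],[0,0,-8,0],[0,0,-11,0],[0,0,-11,0]]'
python3 - <<'E'
from h import *
c=grab('top','t2'); 
C=c['pixels'][200:330,180:320]; cv2.imwrite('pics/t2c.png',cv2.resize(C[:,:,::-1],None,fx=4,fy=4))
T=c;import itertools
print(proj(c,(.5381,.0888,.087)),proj(c,(.5502,.0301,.087)))
for P in((.5381,.0888,.087),(.5502,.0301,.087)):
    print(depthpt(c,proj(c,P)).round(4))
go(.683,-.0945,.15,12.8)
E
```

```text
t: 4.83
eef_pos: [0.5393, 0.0893, 0.0456]
tool_rot: [0.0, 0.624, 0.781, -0.0]
contact_force: [-0.1, -0.6, -0.3]
gripper_width: 0.31
grasp_force: 40.1
t: 5.17
eef_pos: [0.5393, 0.0895, 0.0457]
tool_rot: [0.0, 0.624, 0.781, 0.0]
contact_force: [0.4, -0.5, -0.1]
gripper_width: 0.591
grasp_force: 0.0
t: 5.5
eef_pos: [0.5428, 0.091, 0.1618]
tool_rot: [0.003, 0.624, 0.781, 0.004]
contact_force: [1.2, 1.7, -1.1]
gripper_width: 0.589
grasp_force: 0.0
[256.76674848 254.04883297] [286.9883373  248.48501748]
[0.5381 0.0887 0.0875]
[0.5502 0.03   0.0879]
shift [-21.15   9.72   0.98] spin -0.001 rows 8 yaw 12.8 tilt [ 7.1e-03  9.0e-04 -1.0e+00] t 5.55 q7 -0.31
```

```bash
python3 -m jog '[[-21.1,9.7,0,0],[-21.1,9.7,0,0],[-21.1,9.7,0,0],[-21.1,9.7,0,0],[-21.1,9.7,0,0],[-21.1,9.7,0,0],[-21.1,9.7,0,0],[-21.1,9.7,0,0],[-21.1,9.7,0,0],[-21.1,9.7,0,0]]'
python3 - <<'E'
from h import *
c=grab('wrist','w4'); go(.6825,-.094,.028,12.8)
g=c['pixels'];print([proj(c,(x,-.094,.072)).round(1) for x in(.68,.685)])
# white blob around expected nozzle
m=(g.min(2)>150).astype(np.uint8); n,l,s,ce=cv2.connectedComponentsWithStats(m)
for i in range(1,n):
    if s[i,4]>150: print(s[i],ce[i].round(1))
C=c['depth']; u,v=proj(c,(.6825,-.094,.072)).round().astype(int)
pts=np.array([depthpt(c,(uu,vv),0) for vv in range(v-40,v+40) for uu in range(u-40,u+40)]); k=(pts[:,2]>.066)&(pts[:,2]<.08); print(k.sum(),pts[k].mean(0).round(4)); k=(pts[:,2]>.055)&(pts[:,2]<.066); print(k.sum(),pts[k].mean(0).round(4))
E
```

```text
t: 6.38
eef_pos: [0.6794, -0.0927, 0.1548]
tool_rot: [-0.001, 0.623, 0.782, -0.0]
contact_force: [-0.4, 0.2, -0.0]
gripper_width: 0.59
grasp_force: 0.0
shift [-0.2   0.27 12.71] spin 0.002 rows 6 yaw 12.9 tilt [-9.e-04  6.e-04 -1.e+00] t 6.43 q7 0.02
[array([320.6, 251.6]), array([329. , 253.4])]
[  91    0  160   65 7209] [175.6  33.5]
[ 336   53   61   64 3051] [366.4  84.9]
[  87  178   82   73 4339] [125.6 212.7]
[ 306  208   46   62 2258] [328.3 239.4]
[ 464  286  176   78 3027] [537.  314.7]
[210 296  37  61 855] [227.9 324.6]
[396 296  36  52 725] [412.7 320.7]
259 [ 0.6849 -0.0944  0.0713]
1264 [ 0.6844 -0.0928  0.0608]
```

```bash
python3 -m jog '[[-0.2,0.45,4,0],[-0.2,0.45,8,0],[-0.2,0.45,10,0],[-0.2,0.45,11.5,0],[-0.2,0.45,12.7,0],[-0.2,0.45,12.7,0],[-0.2,0.45,12.7,0]]'
python3 -m jog '[[0,0,0,0],[0,0,0,0],[0,0,0,0],[0,0,0,0],[0,0,0,0],[0,0,0,0]]' 1 40
python3 -m jog '[[0,0,-4,0],[0,0,-8,0],[0,0,-12,0],[0,0,-13.5,0],[0,0,-13.5,0]]'
python3 - <<'E'
from h import *
go(.5250,.1473,.16,12.8)
E
```

```text
t: 7.02
eef_pos: [0.6856, -0.0951, 0.029]
tool_rot: [0.0, 0.624, 0.782, 0.0]
contact_force: [0.2, -0.2, 0.4]
gripper_width: 0.587
grasp_force: 0.0
t: 7.52
eef_pos: [0.6866, -0.0957, 0.0303]
tool_rot: [0.001, 0.624, 0.781, 0.001]
contact_force: [-0.8, 0.1, 6.7]
gripper_width: 0.313
grasp_force: 39.4
t: 7.93
eef_pos: [0.6884, -0.0956, 0.1695]
tool_rot: [0.004, 0.624, 0.781, 0.003]
contact_force: [1.0, 0.6, -0.5]
gripper_width: 0.309
grasp_force: 39.7
shift [ 27.3  -10.58   0.77] spin -0.001 rows 10 yaw 12.8 tilt [ 9.7e-03 -9.0e-04 -1.0e+00] t 7.93 q7 0.03
```

```bash
python3 -m jog '[[27.3,-10.5,0,0],[27.3,-10.5,0,0],[27.3,-10.5,0,0],[27.3,-10.5,0,0],[27.3,-10.5,0,0],[27.3,-10.5,0,0],[27.3,-10.5,0,0],[27.3,-10.5,0,0],[27.3,-10.5,0,0],[27.3,-10.5,0,0],[27.3,-10.5,0,0],[27.3,-10.5,0,0]]'
python3 - <<'E'
from h import *
go(.5250,.1473,.045,12.8)
c=grab('wrist','w5'); n=c['pixels']
# capsule nozzle in hand
print(depthpt(c,(321,386)).round(4),np.array(bot.get_obs()['eef_pos']).round(4))
cv2.imwrite('pics/w5b.png',np.ascontiguousarray(n[:,:,::-1]))
for P in((.5250,.1473,.04),(.4928,.282,.118),(.4928,.282,.066)):print(proj(c,P))
E
```

```text
t: 8.93
eef_pos: [0.523, 0.1457, 0.1628]
tool_rot: [-0.0, 0.625, 0.781, -0.0]
contact_force: [-0.3, -0.1, -0.3]
gripper_width: 0.313
grasp_force: 39.7
shift [ 0.12  0.23 11.78] spin -0.003 rows 5 yaw 12.6 tilt [-5.e-04 -6.e-04 -1.e+00] t 8.93 q7 -0.42
[0.524  0.1442 0.2043] [0.523  0.1459 0.1629]
[323.58436485 229.08027319]
[320.46793712 -53.09342977]
[320.66451175 -13.12914451]
```

View pics/w5b.png

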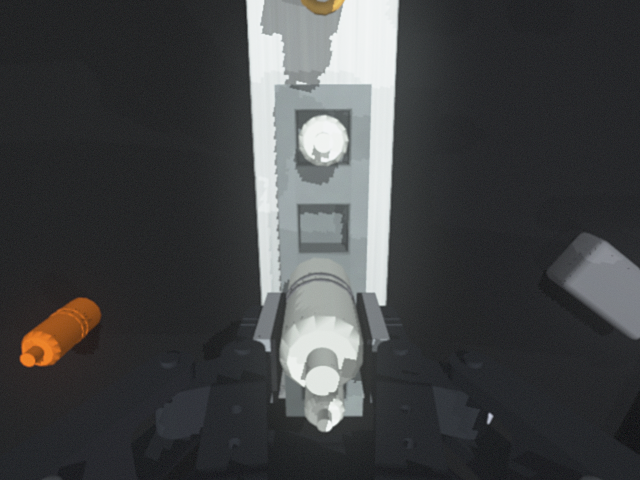

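Wrist view: the pocket 3 mouth is at (323,228), matching the prediction. The held nozzle is at (322,376), 10 px farther forward than last time, so I'm working out its offset.

Run:
```python
from h import *
c=load('w5'); a=atz(c,(322,376),.2046); print(a.round(4)); e=np.array([.523,.1459,.1629]); d=a-e; an=np.radians(12.6)
print('along row(+toolx)',d[:2]@[-np.sin(an),np.cos(an)],'across',d[:2]@[np.cos(an),np.sin(an)])
c=load('w3'); a=atz(c,(321,386),.152-.030+.072); d=a-np.array([.5351,.088,.152]); print(d[:2]@[-np.sin(an),np.cos(an)])
print(proj(load('w5'),(.523,.1459,.2046)))
```

```text
[0.5235 0.1478 0.2046]
along row(+toolx) 0.0016934965471614237 across 0.0009156416516834812
-0.0013002443154025837
[318.83362109 380.995049  ]
```

```bash
python3 -m jog '[[0,0.15,4,0],[0,0.15,8,0],[0,0.15,9,0],[0,0.15,10,0],[0,0.15,11,0],[0,0.15,11.8,0],[0,0.15,11.8,0],[0,0.15,11.8,0]]'
python3 -m jog '[[0,0,0,0],[0,0,0,0],[0,0,0,0],[0,0,0,0]]' -0.18
python3 -m jog '[[0,0,-4,0],[0,0,-8,0],[0,0,-12,0],[0,0,-14,0],[0,0,-14,0]]'
python3 - <<'E'
from h import *
c=grab('top','t3')
for P in((.5381,.0888,.087),(.5502,.0301,.087),(.525,.1473,.087)): print(depthpt(c,proj(c,P)).round(4))
go(.5523,-.419,.2,9.4)
E
```

```text
t: 9.65
eef_pos: [0.5245, 0.148, 0.046]
tool_rot: [0.0, 0.624, 0.781, 0.001]
contact_force: [-0.4, -0.6, 0.8]
gripper_width: 0.313
grasp_force: 39.3
t: 9.98
eef_pos: [0.5241, 0.1477, 0.0457]
tool_rot: [0.0, 0.624, 0.781, 0.0]
contact_force: [0.4, -0.6, 0.3]
gripper_width: 0.593
grasp_force: 0.0
t: 10.4
eef_pos: [0.5268, 0.1491, 0.1908]
tool_rot: [0.003, 0.624, 0.781, 0.004]
contact_force: [1.1, 0.5, 0.2]
gripper_width: 0.593
grasp_force: 0.0
[0.5381 0.0887 0.0876]
[0.5502 0.0301 0.0865]
[0.525  0.1474 0.0865]
shift [-55.92  -9.9   -1.24] spin 0.059 rows 16 yaw 12.8 tilt [ 0.0055  0.0011 -1.    ] t 10.45 q7 -0.4
```

```bash
python3 -m jog '[[4,0,-4,0],[5,0,-6,0],[5,0,-6,0],[5,0,-6,0],[5,0,-6,0]]'
python3 -c "
from h import *
c=grab('wrist','w6');print(proj(c,(.4928,.282,.118)),bot.get_obs()['eef_pos'])"
python3 -m jog '[[4,0,0,0],[4,0,0,0],[4,0,0,0],[4,0,0,0]]'
python3 - <<'E'
from h import *
c=grab('wrist','w7'); m=np.zeros((480,800,3),np.uint8)
for i,(n) in enumerate(('w6','w7')):
    c=load(n); u,v=proj(c,(.4928,.282,.118)).round().astype(int); x0,y0=u-40,max(v-50,0); print(n,u,v,x0,y0)
    C=c['pixels'][y0:y0+96,x0:x0+80,::-1]; C=cv2.resize(np.ascontiguousarray(C),None,fx=5,fy=5,interpolation=cv2.INTER_CUBIC); m[:C.shape[0],i*400:i*400+C.shape[1]]=C
cv2.imwrite('pics/m2.png',m)
E
```

```text
t: 10.87
eef_pos: [0.5122, 0.1954, 0.2437]
tool_rot: [-0.0, 0.624, 0.781, -0.001]
contact_force: [-0.2, -0.1, 0.0]
gripper_width: 0.595
grasp_force: 0.0
[320.93759978  92.33897778] [0.51213792 0.19485845 0.24328438]
t: 11.25
eef_pos: [0.5037, 0.2341, 0.2437]
tool_rot: [-0.0, 0.624, 0.781, -0.001]
contact_force: [0.7, 0.1, -0.4]
gripper_width: 0.589
grasp_force: 0.0
w6 321 92 281 42
w7 321 157 281 107
```

View pics/m2.png

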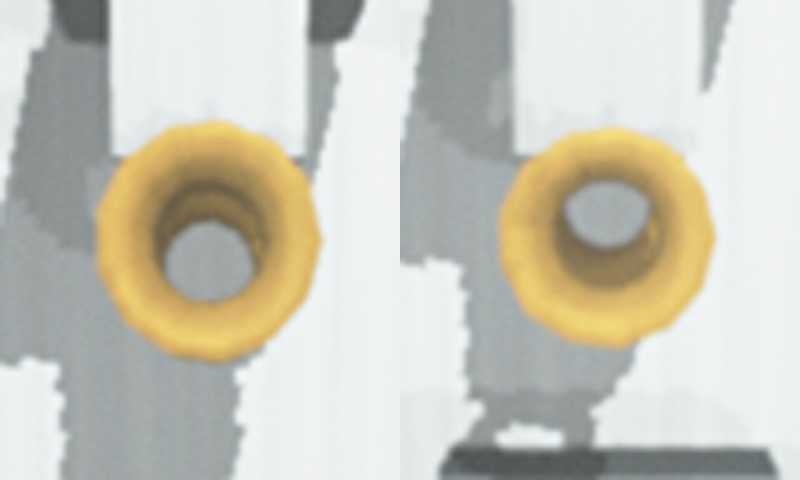

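The enlarged crops show the upper bushing rim centred at about w6 (322.7,90.2) and w7 (322.3,154.4), with a clear bore below.

Run:
```python
from h import *
a,b=load('w6'),load('w7'); print(tri(a,(322.7,90.2),b,(322.3,154.4)).round(4),atz(a,(322.7,90.2),.118).round(4),atz(b,(322.3,154.4),.118).round(4))
t=load('top0'); print(atz(t,(150,275.5),.118).round(4))
go(.5523,-.419,.235,9.4)
```

```text
[0.4936 0.2835 0.1168] [0.4936 0.2835 0.118 ] [0.4935 0.2836 0.118 ]
[0.4928 0.282  0.118 ]
shift [-64.74  -9.61   1.  ] spin 0.057 rows 18 yaw 12.7 tilt [-0.0019 -0.0017 -1.    ] t 11.3 q7 -0.54
```

```bash
python3 -m jog '[[-64.7,-9.6,0.5,0.057],[-64.7,-9.6,0.5,0.057],[-64.7,-9.6,0.5,0.057],[-64.7,-9.6,0.5,0.057],[-64.7,-9.6,0.5,0.057],[-64.7,-9.6,0.5,0.057],[-64.7,-9.6,0.5,0.057],[-64.7,-9.6,0.5,0.057],[-64.7,-9.6,0.5,0.057],[-64.7,-9.6,0.5,0.057],[-64.7,-9.6,0.5,0.057],[-64.7,-9.6,0.5,0.057],[-64.7,-9.6,0.5,0.057],[-64.7,-9.6,0.5,0.057],[-64.7,-9.6,0.5,0.057],[-64.7,-9.6,0.5,0.057],[-64.7,-9.6,0.5,0.057],[-64.7,-9.6,0.5,0.057],[-64.7,-9.6,0.5,0.057],[-64.7,-9.6,0.5,0.057]]'
python3 - <<'E'
from h import *
c=grab('wrist','w8'); go(.5523,-.419,.152,9.4)
for P in((.5523,-.419,.183),(.543,-.365,.183),(.467,-.43,.183)):print(proj(c,P))
E
```

```text
t: 12.97
eef_pos: [0.5534, -0.4154, 0.2401]
tool_rot: [-0.0, 0.646, 0.764, 0.0]
contact_force: [0.2, 0.4, -0.8]
gripper_width: 0.596
grasp_force: 0.0
shift [-0.35 -0.19  8.84] spin 0.004 rows 5 yaw 9.6 tilt [-0.e+00  6.e-04 -1.e+00] t 13.02 q7 0.57
[316.75891101 270.46241519]
[316.15158954 165.06654633]
[153.12607739 264.18508223]
```

View pics/w8.png

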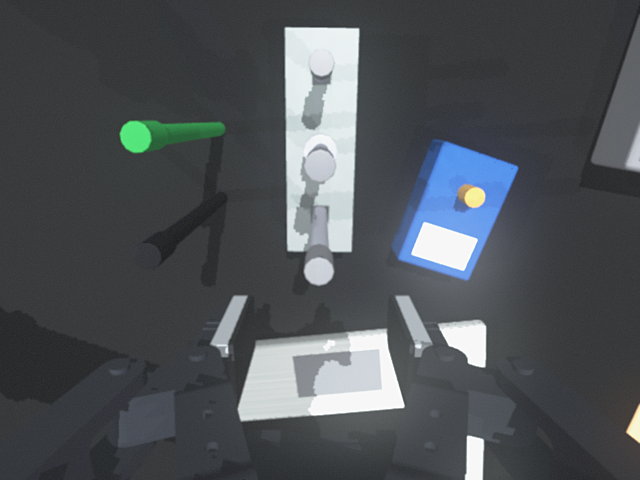

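Wrist view: the guide rod's head is at (318.5,271), within 2 px of prediction. The collared head at (320,165) and the black rod at (150,255) both stay clear of the fingers.

```bash
python3 -m jog '[[-0.35,-0.1,3,0],[-0.35,-0.1,5,0],[-0.35,-0.1,7,0],[-0.35,-0.1,8,0],[-0.35,-0.1,9,0],[-0.35,-0.1,9,0],[-0.35,-0.1,9,0]]' -0.18 100
python3 -m jog '[[0,0,0,0],[0,0,0,0],[0,0,0,0],[0,0,0,0],[0,0,0,0],[0,0,0,0],[0,0,0,0],[0,0,0,0]]' 1 100
python3 -m jog '[[0,0,-1,0],[0,0,-2.5,0],[0,0,-4,0],[0,0,-6,0],[0,0,-8,0],[0,0,-10,0],[0,0,-12,0],[0,0,-13,0],[0,0,-13,0],[0,0,-13,0]]'
python3 - <<'E'
from h import *
go(.4936,.2836,.29,12.8)
c=grab('wrist','w9'); s=grab('scene','s9')
print(proj(s,(.553,-.419,.14)),proj(s,(.553,-.419,.314)))
print(np.array(bot.get_obs()['q']).round(2))
E
```

```text
t: 13.6
eef_pos: [0.5534, -0.4201, 0.1508]
tool_rot: [0.0, 0.646, 0.763, 0.0]
contact_force: [0.5, 0.3, 1.3]
gripper_width: 0.59
grasp_force: 0.0
t: 14.27
eef_pos: [0.5536, -0.4209, 0.1517]
tool_rot: [0.001, 0.646, 0.763, 0.0]
contact_force: [-1.4, 0.4, 7.1]
gripper_width: 0.154
grasp_force: 97.4
t: 15.1
eef_pos: [0.5529, -0.4203, 0.2801]
tool_rot: [-0.0, 0.646, 0.763, -0.0]
contact_force: [-0.3, -0.7, -1.0]
gripper_width: 0.159
grasp_force: 97.7
shift [70.4   5.79 -0.99] spin -0.057 rows 19 yaw 9.5 tilt [-0. -0. -1.] t 15.1 q7 0.59
[102.66776308 250.84713298] [ 81.74334417 155.98891722]
[ 0.8   0.5  -0.36  1.43  0.18  1.25  0.59]
```

```bash
python3 -m jog '[[0,0,-3,0],[0,0,-6,0],[0,0,-8.5,0],[0,0,-8.5,0],[0,0,-8.5,0]]'
python3 - <<'E'
from h import *
print(np.array(bot.get_obs()['eef_pos']).round(4)); go(.4936,.2836,.36,12.8)
c=grab('wrist','w10'); C=np.array([depthpt(c,(u,v),0) for v in range(240,480,4) for u in range(250,400,2)]); e=np.array(bot.get_obs()['eef_pos'])
k=(np.hypot(*(C[:,:2]-e[:2]).T)<.04)&(C[:,2]>e[2]-.15)
for z in np.arange(-.15,.05,.02):
    q=C[k&(C[:,2]>e[2]+z)&(C[:,2]<e[2]+z+.02)]-e
    if len(q): print(z.round(2),len(q),q.min(0).round(4),q.max(0).round(4))
E
```

```text
t: 15.62
eef_pos: [0.5533, -0.4205, 0.3655]
tool_rot: [0.001, 0.646, 0.763, 0.0]
contact_force: [0.7, -0.5, -2.9]
gripper_width: 0.154
grasp_force: 97.9
[ 0.5533 -0.4205  0.3655]
shift [70.43  5.74  0.5 ] spin -0.057 rows 19 yaw 9.5 tilt [ 1.e-03 -6.e-04 -1.e+00] t 15.62 q7 0.61
-0.11 1 [ 0.0064  0.0026 -0.0927] [ 0.0064  0.0026 -0.0927]
-0.09 14 [-0.0052  0.0009 -0.0819] [ 0.0059  0.0076 -0.0705]
-0.07 32 [-0.0051  0.002  -0.0694] [ 0.0065  0.0075 -0.0506]
-0.05 42 [-0.0051  0.001  -0.0497] [ 0.0062  0.0075 -0.0305]
-0.03 56 [-0.005   0.0017 -0.0299] [ 0.0067  0.0075 -0.0102]
-0.01 106 [-0.0178  0.     -0.0099] [0.0178 0.0139 0.0099]
0.01 405 [-0.0201 -0.0093  0.0101] [0.0198 0.0137 0.03  ]
0.03 702 [-0.0204 -0.012   0.0301] [0.0216 0.0167 0.05  ]
```

```bash
python3 -m jog '[[1.5,0,0,0],[4,0.3,0,0],[7,0.6,0,0],[11,0.9,0,0],[15,1.2,0,0],[19,1.5,0,0],[23,1.8,0,0],[27,2.2,0,0],[31,2.5,0,-0.01],[35,2.8,0,-0.02],[39,3.2,0,-0.03],[43,3.5,0,-0.04],[47,3.8,0,-0.057],[51,4.1,0,-0.057],[55,4.4,0,-0.057],[59,4.8,0,-0.057],[63,5.2,0,-0.057],[66,5.4,0,-0.057],[68.5,5.6,0,-0.057],[70.3,5.7,0,-0.057]]'
python3 -m jog '[[0,0,0,0],[0,0,0,0],[0,0,0,0],[0,0,0,0]]'
cat > rod.py <<'E'
from h import *
def rod(name):
    c=grab('wrist',name); o=bot.get_obs(); e=np.array(o['eef_pos']); q=o['tool_rot']; M=R.from_quat([q[1],q[2],q[3],q[0]]).as_matrix()
    C=np.array([depthpt(c,(u,v),0) for v in range(150,440,3) for u in range(280,360)])
    L=(C-e)@M
    for z0,z1 in((.01,.04),(.04,.07),(.07,.10),(.10,.13)):
        q=L[(L[:,2]>z0)&(L[:,2]<z1)&(np.abs(L[:,0])<.02)&(np.abs(L[:,1])<.02)]
        if len(q)>5: print(z0,len(q),'x centre mm',1000*(np.percentile(q[:,0],97)-.006).round(4),'y',(1000*(np.percentile(q[:,1],2)+np.percentile(q[:,1],98))/2).round(2))
    return c
E
python3 - <<'E'
from rod import *
c=rod('w11'); go(.4936,.2836,.25,12.8)
print(proj(c,(.4936,.2836,.118)))
v=c['depth'];C=np.array([depthpt(c,(u,w),0) for w in range(0,300,2) for u in range(200,440,2)])
k=(C[:,2]>.113)&(C[:,2]<.122)&(np.abs(C[:,1]-.2836)<.03)&(np.abs(C[:,0]-.4936)<.03);print(k.sum(),C[k].min(0).round(4),C[k].max(0).round(4))
E
```

```text
t: 17.33
eef_pos: [0.4911, 0.2847, 0.3628]
tool_rot: [-0.001, 0.623, 0.782, -0.002]
contact_force: [0.3, -0.5, -1.1]
gripper_width: 0.153
grasp_force: 97.9
t: 17.67
eef_pos: [0.4934, 0.2806, 0.3643]
tool_rot: [0.0, 0.625, 0.781, -0.001]
contact_force: [-0.4, -0.7, -2.3]
gripper_width: 0.16
grasp_force: 97.9
0.01 223 x centre mm 1.5 y 0.22
0.04 137 x centre mm 1.5 y 0.1
0.07 96 x centre mm 1.6 y 0.07
0.1 69 x centre mm 1.7 y -0.08
shift [ 0.29  0.09 11.46] spin -0.003 rows 5 yaw 12.6 tilt [-7.0e-04 -1.2e-03 -1.0e+00] t 17.72 q7 -0.59
[321.69722113 193.68626288]
130 [0.4795 0.2707 0.113 ] [0.5062 0.3122 0.1197]
```

```bash
python3 -m jog '[[0.13,0.09,2,0],[0.13,0.09,5,0],[0.13,0.09,7,0],[0.13,0.09,8.5,0],[0.13,0.09,9.2,0],[0.13,0.09,9.2,0],[0.13,0.09,9.2,0],[0.13,0.09,9.2,0]]'
python3 - <<'E'
from rod import *
c=rod('w12'); go(.4936,.2836,.25,12.8)
x=cv2.resize(np.ascontiguousarray(c['pixels'][140:340,220:420,::-1]),None,fx=3,fy=3,interpolation=cv2.INTER_CUBIC)
s=grab('scene','s12'); u,v=proj(s,(.4936,.2836,.13)).round().astype(int);y=cv2.resize(np.ascontiguousarray(s['pixels'][v-90:v+60,u-25:u+25,::-1]),None,fx=4,fy=4,interpolation=cv2.INTER_CUBIC)
cv2.imwrite('pics/m3.png',np.hstack([x,y])); print(u,v,proj(c,(.4936,.2836,.118)))
E
```

```text
t: 18.38
eef_pos: [0.4943, 0.2841, 0.2746]
tool_rot: [0.0, 0.624, 0.781, 0.001]
contact_force: [0.4, 0.3, -2.3]
gripper_width: 0.156
grasp_force: 97.9
0.01 214 x centre mm 1.4 y 0.16
0.04 135 x centre mm 1.5 y 0.18
0.07 95 x centre mm 1.5 y 0.05
0.1 67 x centre mm 1.6 y 0.08
shift [-0.05 -0.09  2.47] spin -0.001 rows 3 yaw 12.8 tilt [ 0.002   0.0012 -1.    ] t 18.43 q7 -0.64
462 182 [318.71416034 219.50032277]
```

View pics/m3.png

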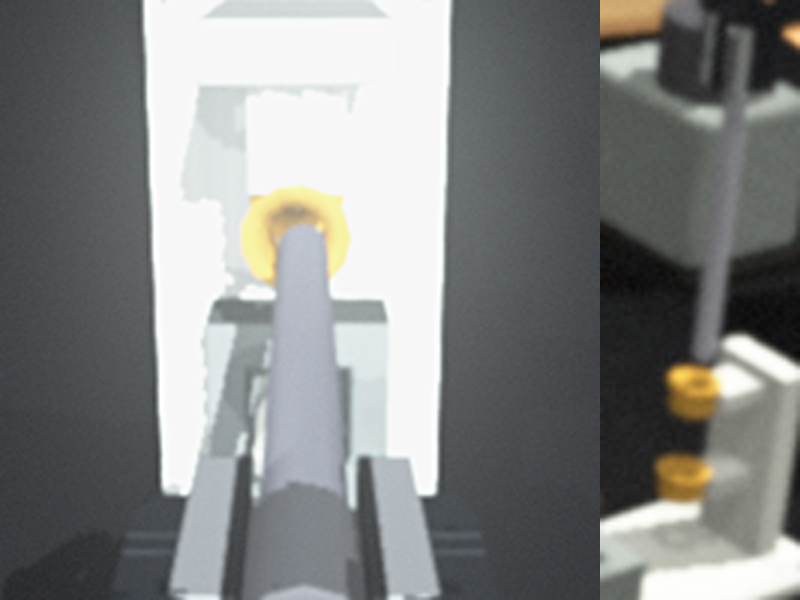

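The last picture shows the rod tip just above the rim, about 2 px to the right (+tool y) and slightly far in +tool x. That agrees with the numbers, so I correct, let it settle and recheck.

```bash
python3 -m jog '[[0,0,0,0],[0,0,0,0],[0,0,0,0],[0,0,0,0]]'
python3 - <<'E'
from rod import *
c=rod('w13'); go(.4936,.2836,.25,12.8)
s=grab('scene','s13')
for z in(.131,.118): print(proj(s,(.4936,.2836,z)).round(1),proj(c,(.4936,.2836,z)).round(1))
g=c['pixels'].astype(int); m=((g[...,0]-g[...,2])>60).astype(np.uint8); m[:, :280]=0;m[:,370:]=0; n,l,st,ce=cv2.connectedComponentsWithStats(m); print([st[i] for i in range(1,n) if st[i,4]>60])
g=s['pixels'].astype(int); 
for v in(150,158,164,170,174): print(v,g[v,440:490].sum(1).tolist())
E
```

```text
t: 18.82
eef_pos: [0.4937, 0.2839, 0.2735]
tool_rot: [0.0, 0.624, 0.781, 0.0]
contact_force: [0.2, -0.7, -2.3]
gripper_width: 0.157
grasp_force: 97.9
0.01 218 x centre mm 1.7 y 0.29
0.04 135 x centre mm 1.7 y 0.32
0.07 95 x centre mm 1.8 y 0.14
0.1 69 x centre mm 1.8 y 0.19
shift [-0.02 -0.01  2.34] spin -0.0 rows 3 yaw 12.8 tilt [ 1.e-04 -0.e+00 -1.e+00] t 18.87 q7 -0.64
[461.9 181.2] [319.9 223.9]
[461.1 186.9] [320.  219.6]
[array([302, 203,  36,  31, 575], dtype=int32)]
150 [81, 96, 124, 153, 205, 217, 230, 250, 246, 253, 256, 249, 260, 264, 254, 248, 248, 263, 261, 282, 296, 295, 314, 312, 325, 346, 364, 380, 386, 366, 331, 311, 310, 308, 300, 308, 307, 305, 301, 308, 313, 317, 315, 302, 278, 239, 169, 123, 109, 104]
158 [54, 61, 58, 64, 48, 51, 66, 53, 68, 70, 57, 64, 60, 59, 65, 94, 119, 159, 174, 202, 211, 232, 267, 311, 340, 369, 368, 357, 279, 168, 124, 111, 109, 93, 104, 99, 101, 83, 92, 83, 87, 76, 63, 67, 65, 56, 83, 76, 78, 67]
164 [52, 47, 52, 51, 55, 55, 40, 49, 40, 57, 61, 63, 45, 70, 73, 62, 64, 47, 52, 69, 112, 197, 280, 344, 360, 382, 373, 295, 179, 112, 90, 86, 93, 100, 91, 83, 81, 85, 91, 85, 81, 89, 86, 75, 66, 61, 71, 80, 73, 71]
170 [101, 93, 104, 105, 92, 100, 95, 89, 87, 72, 78, 86, 86, 89, 99, 88, 80, 89, 86, 117, 185, 268, 321, 362, 385, 376, 329, 221, 113, 56, 52, 51, 49, 47, 46, 65, 46, 53, 45, 64, 41, 46, 62, 55, 39, 65, 51, 49, 59, 48]
174 [103, 93, 106, 107, 110, 97, 93, 89, 97, 95, 94, 101, 94, 95, 89, 86, 99, 86, 93, 137, 236, 310, 356, 381, 385, 370, 272, 144, 73, 83, 118, 129, 128, 105, 82, 70, 55, 40, 43, 58, 49, 49, 56, 40, 61, 48, 61, 57, 53, 66]
```

```bash
python3 -m jog '[[-0.2,-0.03,0,0],[-0.2,-0.03,0,0],[-0.2,-0.03,0,0],[-0.2,-0.03,0.5,0],[-0.2,-0.03,1,0],[-0.2,-0.03,1.5,0],[-0.2,-0.03,2,0],[-0.2,-0.03,2.5,0],[-0.2,-0.03,3,0],[-0.2,-0.03,3.5,0],[-0.2,-0.03,4,0],[-0.2,-0.03,4.4,0],[-0.2,-0.03,4.4,0],[-0.2,-0.03,4.4,0]]'
python3 -c "
from rod import *
rod('w14'); go(.4936,.2836,.1737,12.8)"
```

```text
t: 20.08
eef_pos: [0.4937, 0.2818, 0.2291]
tool_rot: [-0.0, 0.624, 0.781, -0.0]
contact_force: [-0.3, -0.9, -0.4]
gripper_width: 0.158
grasp_force: 97.9
0.01 217 x centre mm 1.5 y 0.1
0.04 136 x centre mm 1.5 y -0.02
0.07 96 x centre mm 1.5 y -0.22
0.1 458 x centre mm 13.6 y -0.32
shift [0.17 0.01 5.57] spin -0.0 rows 4 yaw 12.8 tilt [ 1.e-04  2.e-04 -1.e+00] t 20.13 q7 -0.67
```

```bash
python3 -m jog '[[0,0,0.5,0],[0,0,1,0],[0,0,1.5,0],[0,0,2,0],[0,0,2.5,0],[0,0,3,0],[0,0,3.5,0],[0,0,4,0],[0,0,4.5,0],[0,0,5,0],[0,0,5.4,0],[0,0,5.5,0],[0,0,5.5,0],[0,0,5.5,0],[0,0,5.5,0],[0,0,5.5,0]]'
python3 - <<'E'
from rod import *
rod('w15'); go(.4936,.2836,.1737,12.8)
s=grab('scene','s15'); t=grab('top','t15')
for P in((.5381,.0888,.087),(.5502,.0301,.087),(.525,.1473,.087)): print(depthpt(s,proj(s,P)).round(4),depthpt(t,proj(t,P)).round(4))
for z in(.03,.058,.09): 
    p=proj(s,(.4936,.2836,z)); print(z,p.round(1),depthpt(s,p).round(4), s['pixels'][int(round(p[1])),int(p[0])-8:int(p[0])+9].sum(1).tolist())
E
```

```text
t: 21.47
eef_pos: [0.494, 0.282, 0.1746]
tool_rot: [0.0, 0.624, 0.781, 0.0]
contact_force: [-0.2, 0.5, -0.9]
gripper_width: 0.16
grasp_force: 97.8
0.01 216 x centre mm 1.6 y 0.29
0.04 740 x centre mm 13.700000000000001 y -0.39
0.1 6 x centre mm -8.0 y -0.63
shift [0.17 0.   0.09] spin -0.0 rows 3 yaw 12.8 tilt [ 5.e-04  2.e-04 -1.e+00] t 21.52 q7 -0.71
[ 4.059e-01  1.480e-01 -3.000e-04] [0.5381 0.0888 0.0868]
[0.5497 0.0303 0.0867] [0.5502 0.0301 0.0872]
[0.5222 0.1487 0.0852] [0.525  0.1473 0.0872]
0.03 [456.2 223.7] [0.4956 0.2824 0.0313] [577, 551, 511, 479, 480, 470, 448, 419, 413, 424, 433, 471, 465, 460, 445, 424, 408]
0.058 [457.8 212.3] [0.5025 0.278  0.0639] [98, 118, 172, 237, 272, 303, 351, 399, 401, 407, 415, 410, 415, 412, 419, 436, 452]
0.09 [459.5 198.9] [0.497  0.2815 0.0921] [102, 95, 94, 117, 138, 215, 286, 331, 345, 347, 316, 226, 210, 285, 346, 365, 364]
```

```bash
python3 -m jog '[[0,0,0,0],[0,0,0,0],[0,0,0,0],[0,0,0,0],[0,0,0,0],[0,0,0,0]]'
python3 -c "
from station import bot
print(bot.hand_in())"
```

```text
t: 22.12
eef_pos: [0.4938, 0.2818, 0.1743]
tool_rot: [0.0, 0.624, 0.781, 0.0]
contact_force: [0.4, -0.3, -1.9]
gripper_width: 0.158
grasp_force: 97.8
the job is handed in; nothing more can be done
None
```

I handed the job in at 22.1 s of the 72 s limit, with no verdict returned: both spares are seated in pockets 2 and 3, and the guide rod is held upright and still through both bushings, its tip about 31 mm above the bench.

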